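# Reload the rolling-ball tester

### The arm

A 6-joint arm with a two-finger parallel gripper is mounted at the origin on a cart in front of the work surface, level with it; the furniture and walls round the work are solid. World frame = base frame: x ahead of the robot, y to its left, z up, the work surface at z = 0. Lengths are in m, angles in rad, forces in N, time in s.
With the tool pointing down it reaches from about 0.35 to 0.875 m from the base axis. Payload 4.2 kg.
Tool frame: the origin (TCP) lies midway between the tips of the shut fingers; the grasp point (between the pads) lies r.grasp_offset behind it (r.grasp_offset is the distance from the TCP to the grasp point, in m); z points along the fingers, y is the line along which they close (so a half turn about z gives the same grasp; the last joint's range is limited). The gripper opens to 87 mm and grips with 3 to 60 N. Pads are 19 mm wide; open, the fingers measure 117 mm over their backs; the gripper's body (75 mm by 190 mm) begins 51 mm behind the grasp point.
Start: joints at [-0.848, 0.385, 0.008, 0, -1.194, -0.259], TCP at [0.28, -0.559, 0.223] pointing down, gripper open.
Joint ranges: [-3.14, 3.14], [-1.21, 2.06], [-1.07, 1.41], [-3.16, 2.05], [-2.99, -0.16], [-3.1, 3.1]. Speed limits (rad/s): [2.79, 2.79, 3.14, 3.14, 3.14, 3.14].

### API

Orientations are given as a 3x3 rotation matrix whose columns are the frame's x, y, z axes.
In Python, from station import r, optics gives the robot as it stands.
- The arm moves only by the tool apply_moves, never from a script. Its argument "plan" is text: rows parted by semicolons, each of 7 numbers parted by spaces: the shift along the tool's x, y, z in cm, then the turn, a rotation vector about the tool's x, y, z in degrees, then the finger opening in cm, from 0 to 8.7. In form: dx dy dz ax ay az grip; .... A call has 1 to 12 rows; each row is the pose to reach, as a shift and turn from the pose commanded when the call began, along the tool's axes at that moment; what a row does not reach only later rows make up. A row lasts 1/10 s, in which the tool goes at most 50 mm and 8.59 degrees, less where a joint would pass 70% of its speed; a pose out of reach is approached as far as the arm can. A call with a gripper value outside its range is refused whole. The fingers move at their own pace and stop on an object; "newtons" is the grip in N (left out, the last holds). Time passes only in rows, so rows that repeat a pose let the fingers close. It gives the time, the measured TCP pose, the force, the opening and the grip force at its end, in the units of the state.
- r.get_state(): the state, without advancing time (a new reading comes with each control period).
- optics.snapshot(name): name is "side" or "top"; returns a dict with "color" (420x560x3 uint8, red, green, blue), "z_map" (420x560 float32, m along the optical axis (not along the pixel's ray), 0 where there is no reading), "fx", "fy", "cx", "cy" (pixels), "position" and "attitude" of the camera in the world. Camera axes: x right, y down, z forward; pixel columns grow to the right and rows downward; lengths in m; the calibration is good to about 2 mm. A picture is of the moment at which its call begins.
- r.hand_in(): hands the job in; it is judged then, once.
The state is a dict: "time": time; "joint_pos": joint angles; "joint_velocities": joint speeds; "joint_torque": joint torques, N m; "eef_pos": TCP position; "eef_rot": TCP orientation; "ft_force": force on the tool from outside, world axes, zero at the start; "ft_torque": the same for the moment, N m; "finger_gap": finger opening in m; "finger_force": force on a finger pad.
Only numpy, scipy, OpenCV 4.12 (cv2) and the standard library are available. Lean on these libraries where they do the work, as an engineer would, in place of code of your own. Each camera call takes 0.05 s, during which the arm holds its last target. There are 200 camera calls.

### The job

Reload the rolling-ball tester for its next run: with a fingertip tip the weighted side lever over towards the foot of the slope, so that the catch stands up between the rails, then gently push the steel ball up the two sloping rails, over the catch, to the buffer at the top, and back away so that it is left resting on the catch and cannot roll down. Nothing is to be gripped or picked up: keep the ball on its rails, do not flick it or let it run away, do not squeeze it or shove the release head along the rails, and leave the tape roll, marker, forceps, foam float and dish where they lie.

Things in the scene. Friction and masses are not known exactly. Their poses are not given: they have to be found in the camera images.
- tester: The rolling-ball tester, fixed: grey base plate 310 x 100 mm, its top 17 mm above the bench, that carries the sloping rails on two end brackets no higher than 10 mm above the rods. Origin on the bench under its centre; x level, towards the high end of the rails; y towards the side with the lever; z up. Nothing stands above the rods between their foot and the catch.
- rails: The gutter: two bare steel rods, 8 mm thick, 296 mm long, axes 22 mm apart. Origin midway between their axes at half length, 72 mm above the bench. x runs uphill along them (15 degrees), y to the lever's side, z square to them; rod tops at z = 4 mm. A rubber bar across the foot, x = -127 mm, stands 2 mm above the rod tops: a fingertip 4 to 8 mm above the rods passes over it.
- ball_center (a point): Centre of the loose, polished steel ball, 25.4 mm across, about 67 g. It rides in the gap of the rods at y = 0, z = 12.6 mm (rails' frame), 21 mm proud of their tops, and starts at the foot against the rubber bar (x = -115 mm), with room for a finger behind it above the bar. It rolls back down freely whenever nothing holds it; 0.2 to 0.8 N, applied low, pushes it up.
- ball: The same ball. Its origin turns with it: use ball_center for its place.
- seat (a point): Where the ball's centre lies when held by the raised catch: 50 to 85 mm up the rails' x axis, z = 12.6 mm. It belongs to the release head, an aluminium carriage clamped on the rails, elsewhere on each start; the clamp slips above some 30 N. A soft rubber buffer just uphill gives 10 mm at about 1 N, then is solid. Push the ball 3 to 8 mm beyond the seat, then back away slowly.
- knob (a point): Centre of the dark steel weight on the side lever: a cylinder 16 mm across, 18 mm long along the rails' y, 42 mm to the +y side of the rails. It swings on a rod 6 mm thick, 52 mm from a level axle along the rails' y that lies, in the rails' frame, 39 mm downhill of the seat at z = -17 mm. At its highest it is 35 mm above the rods' axes.
- lever (a joint): Lever angle: 0 = released, leaning 25 degrees uphill of the vertical, catch dropped below the rails (as found); 0.87 = set, leaning 25 degrees downhill, catch up. About 0.4 N at the knob moves it; past the vertical (0.44) it falls over by itself onto its stop. The ball passing over the catch rocks it back by about 0.2 and it returns.
- catch: Dark steel pawl, 9 mm wide, in the gap between the rods, turning with the lever. Set, its nose stands 1 mm above the rod tops, 11 mm downhill of the seat: its downhill face is a ramp that the ball presses down in passing, its uphill face then holds the ball. Origin on the lever's axle.
- label_tape: Bystander: roll of tape lying flat, 62 mm across, 19 mm high, origin under its centre.
- marker_black: Bystander: marker pen lying on the bench, 132 mm long, 13 mm thick, origin under its centre.
- forceps: Bystander: steel forceps lying on the bench, 126 mm long, 8 mm high, origin under the centre.
- foam_float: Bystander: round foam tube float, 66 mm across, 13 mm high, origin under its centre.
- dish_0: Bystander: closed petri dish, 90 mm across, 15 mm high, origin under its centre.
There are look-alikes about, which are no part of the job. Of the things shaped like the ball, the bare steel one is meant.

How it is judged:
On the way, in this order (a step that is already met when the one before it is completed fails the run):
1. the lever is tipped over to its set side, the ball still waiting below (value of joint lever above 0.78 rad and distance between ball_center and seat above 0.04 m), for 0.2 s.
2. the ball is pushed home past the catch by the fingers (distance between ball_center and seat below 0.012 m and contact force between the fingers and ball above 0.02 N).
At the end, for the whole second after the job is handed in: The lever stands on its set side (above 0.78 rad), and the ball rests at the top of the rails with its centre within 4 mm of the seat, still and carried by the catch (distance between ball_center and seat below 0.004 m and contact force between catch and ball above 0.03 N and value of joint lever above 0.78 rad and linear speed of ball below 0.02 m/s); the robot touches nothing.
It fails at once if the ball is lifted or knocked off its rails (centre more than 8 mm above its riding line or 8 mm to the side) (z of ball_center in the frame of rails above 0.0206 m or z of ball_center in the frame of rails below 0.0046 m or y of ball_center in the frame of rails above 0.008 m or y of ball_center in the frame of rails below -0.008 m).
It fails at once if the ball is flicked or runs away (faster than 0.5 m/s) (linear speed of ball above 0.5 m/s).
It fails at once if the ball is squeezed or rammed (fingers press on it with over 15 N) (contact force between the fingers and ball above 15 N).
It fails at once if the release head is shoved more than 5 mm along the rails (distance of seat from where it was at the start of the episode above 0.005 m).
It fails at once if a bystander is moved by more than 20 mm (distance of any of label_tape, marker_black, forceps, foam_float, dish_0 from where it was at the start of the episode above 0.02 m).
It also fails if it takes over 53 s, if anything falls off the work surface, if the arm or the gripper's body presses on something with over 40 N, if the wrist force passes 120 N, or if a joint passes its speed limit or range.

## Working session

There is one attempt and no reset: what is moved stays moved. The work goes in short steps, Python scripts to look and compute and a tool call to move; the robot and the scene stay as the last step left them, time stands still between calls to the robot, and variables do not carry over. Pictures are saved under pics/ and viewed, at most 12 in all, crops included, and the job is handed in when it is done.

Besides the shell and the picture viewer there is one more tool, called in YAML: its name, and indented under it one key for each argument. apply_moves: Moves the arm, as the interface text tells. Its arguments: {"type":"object","properties":{"plan":{"type":"string"},"newtons":{"type":"number"}},"required":["plan"]}

```bash
mkdir -p pics
python3 - <<'E'
from station import r, optics
import cv2, numpy as np
for n in("top","side"):
    s=optics.snapshot(n); np.save(f"pics/{n}0.npy",s,allow_pickle=True)
    cv2.imwrite(f"pics/{n}0.png",s["color"][:,:,::-1])
    print(n,s["fx"],s["cx"],s["cy"],s["position"],np.round(s["attitude"],3).tolist())
print(r.get_state(), r.grasp_offset)
E
```

```text
top 510.73188763272896 283.04712520677975 207.6503449190705 [ 0.4832601  -0.08724996  0.98057951] [[0.009, -0.996, 0.088], [-1.0, -0.01, -0.021], [0.022, -0.087, -0.996]]
side 397.5736108441456 282.88145787876095 206.50356830319296 [0.17416057 0.54810635 0.46387739] [[-0.84, -0.266, 0.473], [-0.543, 0.382, -0.748], [0.019, -0.885, -0.465]]
{'time': 0.1, 'joint_pos': array([-8.48423898e-01,  3.85463383e-01,  6.75127925e-03, -4.12920650e-04,
       -1.19402337e+00, -2.58615857e-01]), 'joint_velocities': array([-0.00021494, -0.00242328,  0.00243354,  0.00360801,  0.00016326,
       -0.00042063]), 'joint_torque': array([-9.02272968e-04, -3.91689813e+01,  1.87936646e+01,  4.23192099e+00,
        1.34773643e-02, -7.23399307e-05]), 'eef_pos': array([ 0.27933908, -0.55848793,  0.22157772]), 'eef_rot': array([[-8.94446507e-01, -4.47173857e-01, -9.94017836e-04],
       [-4.47174944e-01,  8.94444884e-01,  1.70865948e-03],
       [ 1.25026319e-04,  1.97280437e-03, -9.99998046e-01]]), 'ft_force': array([ 0.39089065, -0.37679133,  0.1992166 ]), 'ft_torque': array([-0.03612652, -0.00333195,  0.03368773]), 'finger_force': 0.0, 'finger_gap': 0.08705859902422845} 0.0187
```

View pics/top0.png

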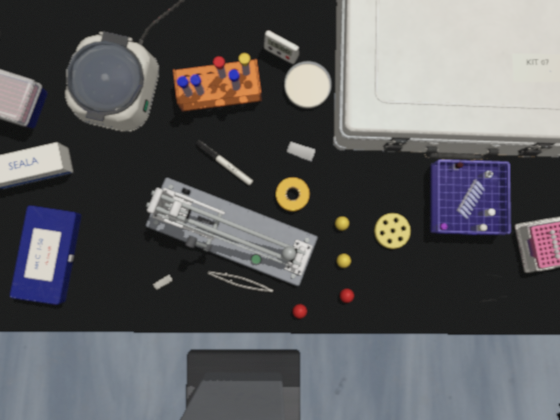

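View pics/side0.png

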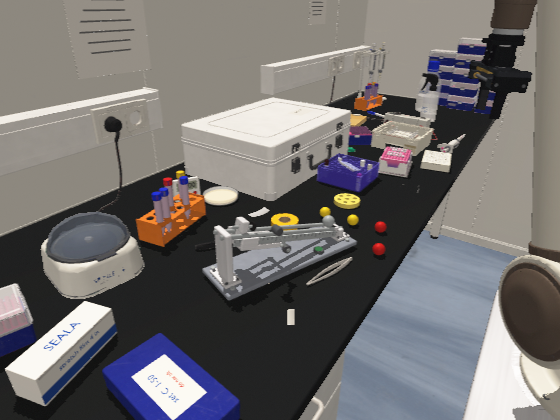

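Top view: tester from about (150,200) at its high end to (315,260) at its foot. The ball is at about (290,255), and the lever side faces the robot. The side view shows the same. I'll zoom in and fit the plate and rods using depth.

```bash
cat > h.py <<'E'
import numpy as np, cv2
def load(n): return np.load(f"pics/{n}.npy",allow_pickle=True).item()
def ray(s,u,v):
    d=np.array([(u-s["cx"])/s["fx"],(v-s["cy"])/s["fy"],1.]); return np.array(s["attitude"])@d
def onz(s,u,v,z):
    d=ray(s,u,v);p=np.array(s["position"]);return p+d*(z-p[2])/d[2]
def cloud(s):
    h,w=s["z_map"].shape;u,v=np.meshgrid(np.arange(w),np.arange(h));z=s["z_map"]
    P=np.stack([(u-s["cx"])/s["fx"]*z,(v-s["cy"])/s["fy"]*z,z],-1)@np.array(s["attitude"]).T+s["position"]
    return P
def proj(s,p):
    q=np.array(s["attitude"]).T@(np.array(p)-s["position"]);return q[0]/q[2]*s["fx"]+s["cx"],q[1]/q[2]*s["fy"]+s["cy"]
E
python3 - <<'E'
from h import *
t=load("top0");s=load("side0")
a=t["color"][170:295,135:325,::-1];b=s["color"][205:305,195:365,::-1]
a=cv2.resize(a,None,fx=4,fy=4,interpolation=cv2.INTER_CUBIC);b=cv2.resize(b,None,fx=4.6,fy=4.6,interpolation=cv2.INTER_CUBIC)
cv2.imwrite("pics/a.png",a);cv2.imwrite("pics/b.png",b)
P=cloud(t)
# plate: z 12-22mm within the region
m=np.zeros(P.shape[:2],bool);m[170:295,140:325]=1
pl=m&(abs(P[...,2]-.017)<.005)
n,l,st,c=cv2.connectedComponentsWithStats(pl.astype(np.uint8));print(st[1:][st[1:,4]>80])
hull=P[(m&(P[...,2]>.011))]
print(cv2.minAreaRect(hull[:,:2].astype(np.float32)*1000))
print(cv2.minAreaRect(P[pl][:,:2].astype(np.float32)*1000), P[pl][:,2].mean())
E
```

```text
[[ 162  178  156  108 3858]
 [ 277  178   33   32  690]
 [ 192  202   27   14  100]
 [ 189  211   27   16  120]
 [ 147  213   61   30  615]
 [ 217  222   68   33  528]]
((531.6891479492188, -12.902786254882812), (321.358154296875, 215.96759033203125), 82.74440002441406)
((564.9150390625, -26.963302612304688), (309.75970458984375, 188.554931640625), 69.15921020507812) 0.01615791746845018
```

View pics/a.png

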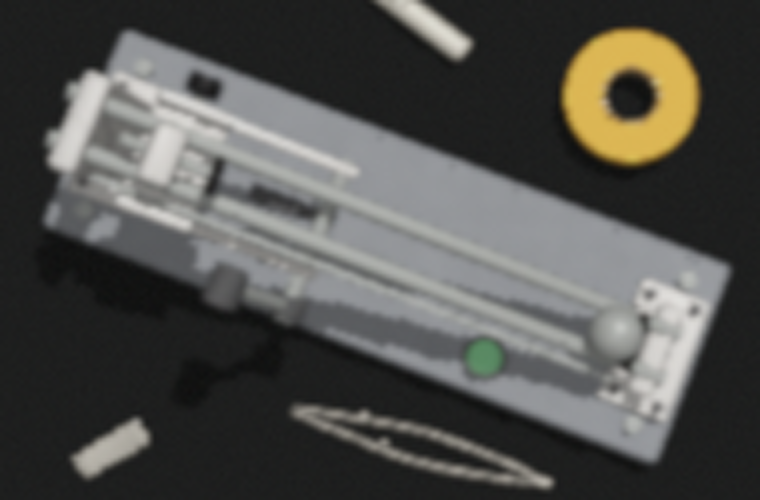

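View pics/b.png

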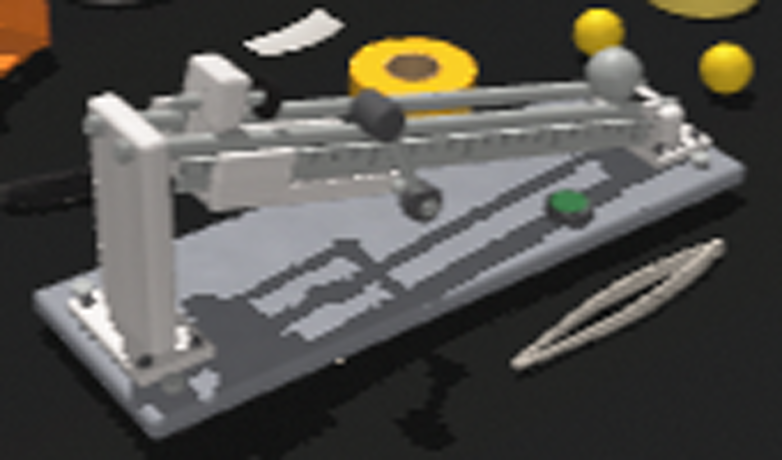

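Crop a: knob at px (191.2,242), axle end (208,245.5), ball (288.2,253.2), and plate corners clear. In crop b the knob is at px (277.2,230). The rails run towards +y of the world, with the high end on the left.

```bash
cat >> h.py <<'E'
t0=load("top0") 
C=np.array([onz(t0,135+u/4,170+v/4,.017) for u,v in [(128,32),(730,268),(655,465),(45,225)]])
ctr=C.mean(0)
xd=(C[0]-C[1])+(C[3]-C[2]);xd[2]=0;xd/=np.linalg.norm(xd)
yd=np.cross([0,0,1],xd)
a=np.radians(15)
xr=np.cos(a)*xd+np.sin(a)*np.array([0,0,1]);zr=np.cross(xr,yd);R=np.stack([xr,yd,zr],1)
O=np.array([ctr[0],ctr[1],.072])
def tri(s,t,ps,pt):
    A=[];b=[]
    for c,p in((s,ps),(t,pt)):
        d=ray(c,*p);d/=np.linalg.norm(d);M=np.eye(3)-np.outer(d,d);A.append(M);b.append(M@c["position"])
    return np.linalg.lstsq(np.vstack(A),np.hstack(b),rcond=None)[0]
E
python3 - <<'E'
from h import *
s=load("side0")
np.set_printoptions(precision=4,suppress=True)
print(C,np.linalg.norm(C[0]-C[1]),np.linalg.norm(C[1]-C[2]),ctr,xd,yd)
f=lambda p:R.T@(p-O)
k=tri(s,t0,(277.2,230),(191.2,242));b=tri(s,t0,(195+614/4.6,205+73/4.6),(288.2,253.2))
ax=tri(s,t0,(287.4,249),(135+292/4,245.5))
for n,p in(("knob",k),("ball",b),("axle",ax)):print(n,p,f(p))
bz=O+R@[-.115,0,.0126];print("ball pred",bz,"px",proj(t0,bz),proj(s,bz))
# knob by circle about axle using only top ray
P=cloud(t0)
for nm,(u,v) in dict(knob=(191,242),ball=(288,253),buf=(175,208)).items():print(nm,P[v,u],f(P[v,u]))
for sx in(.05,.06,.07,.08,.085):
  A=O+R@[sx-.039,0,-.017]
  kn=A+yd*.042+.052*(np.sin(np.radians(25))*xd+np.cos(np.radians(25))*np.array([0,0,1]))
  print(sx,kn,f(kn),proj(t0,kn),proj(s,kn))
E
```

```text
[[ 0.6222  0.1128  0.017 ]
 [ 0.5132 -0.1731  0.017 ]
 [ 0.4208 -0.1382  0.017 ]
 [ 0.5304  0.149   0.017 ]] 0.30598957682124744 0.09870093427343243 [ 0.5216 -0.0124  0.017 ] [0.3563 0.9344 0.    ] [-0.9344  0.3563  0.    ]
knob [0.4998 0.0503 0.1048] [0.0575 0.0427 0.0185]
ball [ 0.4816 -0.1172  0.0502] [-0.1141  0.      0.008 ]
axle [0.4935 0.0272 0.0549] [ 0.0216  0.0404 -0.0235]
ball pred [ 0.4809 -0.1192  0.0544] px (np.float64(289.52641589870706), np.float64(253.97806455893698)) (np.float64(328.99712016537615), np.float64(218.80659409427903))
knob [0.4998 0.0495 0.113 ] [0.0589 0.0424 0.0267]
ball [ 0.4826 -0.1161  0.0649] [-0.1089 -0.0005  0.0218]
buf [0.5562 0.0759 0.1234] [ 0.1049 -0.0009  0.0251]
0.05 [0.4956 0.0372 0.1056] [0.0444 0.042  0.0228] (np.float64(198.86710849258262), np.float64(244.62742479700728)) (np.float64(283.2317430710138), np.float64(227.13487940253677))
0.06 [0.499  0.0462 0.1081] [0.0544 0.042  0.0228] (np.float64(193.36611503263242), np.float64(242.52537964756283)) (np.float64(278.8059047846829), np.float64(227.45984868858196))
0.07 [0.5025 0.0552 0.1107] [0.0644 0.042  0.0228] (np.float64(187.83376594106403), np.float64(240.41135285265173)) (np.float64(274.29868592913095), np.float64(227.7907933817177))
0.08 [0.5059 0.0643 0.1133] [0.0744 0.042  0.0228] (np.float64(182.26979236125237), np.float64(238.28524167651042)) (np.float64(269.7078210858211), np.float64(228.12787982138))
0.085 [0.5076 0.0688 0.1146] [0.0794 0.042  0.0228] (np.float64(179.47586152888613), np.float64(237.217622018931)) (np.float64(267.3802903764943), np.float64(228.29877987328524))
```

```bash
cat >> h.py <<'E'
from scipy.spatial.transform import Rotation as Ro
SHIFT=np.array([.001,0,0])
def pose(x,y,z): # rails-frame mm -> world
    return O+R@(np.array([x,y,z])/1000)
RT=np.stack([-xr,yd,-zr],1)
def delta(st,p,Rt=RT):
    Rc=st["eef_rot"];return np.round(Rc.T@(p-st["eef_pos"])*100,2),np.round(np.degrees(Ro.from_matrix(Rc.T@Rt).as_rotvec()),2)
E
python3 - <<'E'
from h import *
from station import r
np.set_printoptions(precision=1,suppress=True,linewidth=150)
st=r.get_state()
for n in("top0","side0"):
    Q=(cloud(load(n)).reshape(-1,3)-O)@R*1000
    g=lambda x0,x1,y0,y1:(lambda m:(m.sum(),np.percentile(Q[m,2],[90,100]) if m.any() else None))((Q[:,0]>x0)&(Q[:,0]<x1)&(Q[:,1]>y0)&(Q[:,1]<y1)&(Q[:,2]>-50))
    print(n,[(x,g(x,x+6,-16,16)) for x in range(-166,-120,6)])
    print(g(70,120,28,64),g(120,160,28,64),g(70,90,16,28),g(20,70,-20,20))
    m=(Q[:,0]>68)&(Q[:,0]<160)&(abs(Q[:,1])<60)&(Q[:,2]>8);print(Q[m].min(0) if m.any() else 0,Q[m].max(0) if m.any() else 0)
print(delta(st,pose(95,46,70)))
E
```

```text
top0 [(-166, (np.int64(21), array([-14.5, -14.4]))), (-160, (np.int64(41), array([-9.8, -7.2]))), (-154, (np.int64(43), array([-9.9, -9.5]))), (-148, (np.int64(30), array([3.3, 5.2]))), (-142, (np.int64(54), array([3.3, 4.4]))), (-136, (np.int64(52), array([3.1, 4.7]))), (-130, (np.int64(28), array([ 5.6, 15.5]))), (-124, (np.int64(44), array([21.1, 25.6])))]
(np.int64(0), None) (np.int64(0), None) (np.int64(58), array([1.3, 3.1])) (np.int64(444), array([3.2, 6.5]))
[ 77.2 -20.    8. ] [154.4  19.5 899.3]
side0 [(-166, (np.int64(0), None)), (-160, (np.int64(0), None)), (-154, (np.int64(0), None)), (-148, (np.int64(3), array([-0.4, -0.1]))), (-142, (np.int64(8), array([0.7, 0.8]))), (-136, (np.int64(11), array([-0.2,  0.1]))), (-130, (np.int64(4), array([-24. , -23.8]))), (-124, (np.int64(23), array([ 1.9, 17.2])))]
(np.int64(163), array([-2.5,  0.1])) (np.int64(0), None) (np.int64(64), array([-1.9, -0.5])) (np.int64(137), array([0.3, 1.8]))
[ 68.  -10.8   8.2] [125.2  53.   24.8]
(array([-48.4,  46.4,   5.8]), array([ -5.5, -14.3, -42.3]))
```

apply_moves:
  plan: "-48.4 46.4 2 -5.5 -14.3 -42.3 0;-48.4 46.4 2 -5.5 -14.3 -42.3 0;-48.4 46.4 2 -5.5 -14.3 -42.3 0;-48.4 46.4 2 -5.5 -14.3 -42.3 0;-48.4 46.4 2 -5.5 -14.3 -42.3 0;-48.4 46.4 2 -5.5 -14.3 -42.3 0;-48.4 46.4 2 -5.5 -14.3 -42.3 0;-48.4 46.4 2 -5.5 -14.3 -42.3 0;-48.4 46.4 2 -5.5 -14.3 -42.3 0;-48.4 46.4 2 -5.5 -14.3 -42.3 0;-48.4 46.4 2 -5.5 -14.3 -42.3 0;-48.4 46.4 2 -5.5 -14.3 -42.3 0"

```text
time: 1.3
eef_pos: [0.4811, 0.008, 0.2046]
eef_rot: [[-0.344, -0.934, 0.093], [-0.903, 0.356, 0.241], [-0.259, -0.001, -0.966]]
ft_force: [1.0, -0.5, -0.9]
finger_gap: 0.0027
finger_force: 0.0
```

Run:
```python
from h import *
from station import r
st=r.get_state();print(st["time"],st["eef_pos"],R.T@(st["eef_pos"]-O)*1000,st["ft_force"],st["finger_gap"])
print(delta(st,pose(95,46,60)),delta(st,pose(95,46,12)))
```

```text
1.3 [0.4811365  0.00800152 0.20463571] [ 38.76164082  45.09770523 126.92843828] [ 0.96182523 -0.46365511 -0.91653683] 0.002725076002116981
(array([-5.63,  0.1 ,  6.69]), array([-0.06, -0.02,  0.01])) (array([-5.63,  0.1 , 11.49]), array([-0.06, -0.02,  0.01]))
```

apply_moves:
  plan: "-5.6 0.1 2 0 0 0 0;-5.6 0.1 6 0 0 0 0;-5.6 0.1 8.5 0 0 0 0;-5.6 0.1 10 0 0 0 0;-5.6 0.1 10 0 0 0 0;-5.6 0.1 10 0 0 0 0"

```text
time: 1.9
eef_pos: [0.5089, 0.0808, 0.1226]
eef_rot: [[-0.344, -0.934, 0.093], [-0.903, 0.356, 0.241], [-0.258, -0.001, -0.966]]
ft_force: [-0.3, 0.2, -0.3]
finger_gap: 0.0005
finger_force: 0.0
```

```bash
cat > look.py <<'E'
from h import *
from station import r,optics
import sys
np.set_printoptions(precision=4,suppress=True)
st=r.get_state();print(st["time"],"rails mm",R.T@(st["eef_pos"]-O)*1000,st["ft_force"],st["finger_gap"])
if len(sys.argv)>1:
    out=[]
    for n in("top","side"):
        s=optics.snapshot(n);np.save(f"pics/{n}_{sys.argv[1]}.npy",s,allow_pickle=True)
        c=s["color"][170:295,135:325] if n=="top" else s["color"][205:305,195:365]
        out.append(cv2.resize(c[:,:,::-1],(570,375) if n=="top" else (510,300),interpolation=cv2.INTER_CUBIC))
    out[0]=cv2.resize(out[0],(395,260));out[1]=cv2.resize(out[1],(395,260))
    cv2.imwrite(f"pics/{sys.argv[1]}.png",np.hstack(out))
E
python3 look.py p1
```

```text
1.9 rails mm [92.8051 45.1224 27.5319] [-0.3158  0.217  -0.2919] 0.0005080891816943311
```

View pics/p1.png

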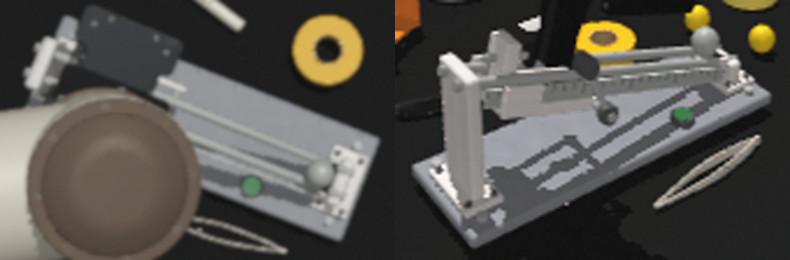

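The top view shows the arm hiding the head. The side view has a dark shape at about (555,50) in the mosaic. I'll check it against the TCP's projection.

Run:
```python
from h import *
s=load("side_p1")
for z in(27.5,60,90):print(proj(s,pose(92.8,45.1,z)),np.linalg.norm(pose(92.8,45.1,z)-s["position"]))
print(proj(s,pose(58,42,22)))
P=cloud(s)
for u,v in((264,222),(262,213),(258,205),(277,230),(270,215),(262,190)):print(u,v,P[v,u],(P[v,u]-O)@R*1000)
cv2.imwrite("pics/p1b.png",cv2.resize(s["color"][120:270,180:350,::-1],None,fx=4,fy=4,interpolation=cv2.INTER_CUBIC))
```

```text
(np.float64(262.65023434303475), np.float64(227.03059514236872)) 0.6684987622815504
(np.float64(266.79815330824624), np.float64(209.19169076876378)) 0.657158684605408
(np.float64(270.7423841612641), np.float64(192.2287853686049)) 0.6479628596160891
(np.float64(277.0976104007026), np.float64(228.01135455530851))
264 222 [0.5005585  0.08860015 0.13874399] [101.13501867  55.66627195  41.99941233]
262 213 [0.50742158 0.08447591 0.15150396] [103.0771395   47.78415565  54.68911645]
258 205 [0.519302   0.07908024 0.16039911] [104.59814922  34.760966    63.4905037 ]
277 230 [0.49343232 0.0603932  0.11193322] [66.28556748 52.27511426 23.58075084]
270 215 [0.49536742 0.07892397 0.14905239] [93.28341297 57.06922733 54.77529349]
262 190 [0.49134866 0.10644397 0.20598559] [131.4736619   70.6292092  103.48383146]
```

View pics/p1b.png

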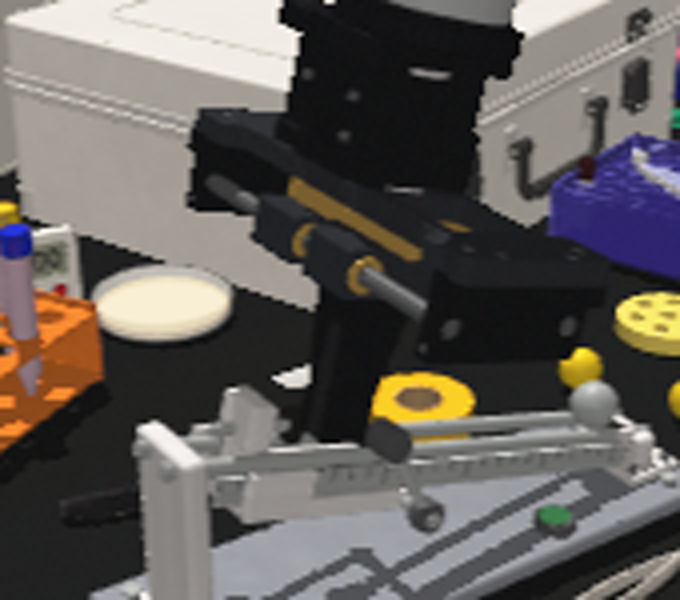

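The finger is in front of the rods and uphill of the knob, with its tip above the knob's underside. Next I lower it and push the knob over.

apply_moves:
  plan: "0 0 0.7 0 0 0 0;0 0 1.3 0 0 0 0;0 0 1.3 0 0 0 0;0.8 0 1.3 0 0 0 0;1.4 0 1.3 0 0 0 0;2 0 1.3 0 0 0 0;2.6 0 1.3 0 0 0 0;3.2 0 1.3 0 0 0 0;3.8 0 1.3 0 0 0 0;4.4 0 1.3 0 0 0 0;5 0 1.3 0 0 0 0;5 0 1.3 0 0 0 0"

```text
time: 3.2
eef_pos: [0.4923, 0.0382, 0.0967]
eef_rot: [[-0.345, -0.934, 0.092], [-0.902, 0.357, 0.241], [-0.258, -0.0, -0.966]]
ft_force: [0.7, -0.0, 0.1]
finger_gap: 0.0002
finger_force: 0.0
```

```bash
python3 look.py p2
python3 - <<'E'
from h import *
s=load("side_p2");cv2.imwrite("pics/p2b.png",cv2.resize(s["color"][150:290,190:360,::-1],None,fx=4,fy=4,interpolation=cv2.INTER_CUBIC))
E
```

```text
3.2 rails mm [41.9728 45.4311 14.3564] [ 0.6556 -0.0359  0.0866] 0.000239178838404706
```

View pics/p2b.png

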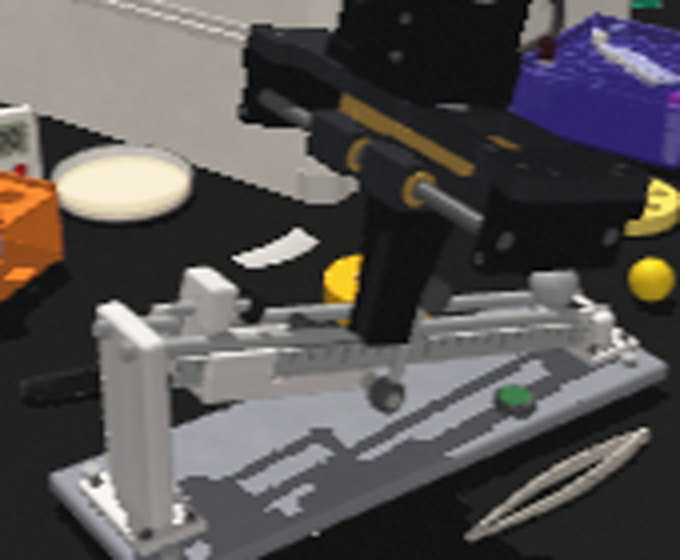

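The knob is now at (433,285), downhill of the finger, so the lever lies on its set side. I'll retract and go behind the ball.

apply_moves:
  plan: "-0.4 0 0 0 0 0 0;-0.4 0 -5 0 0 0 0;4 -1.5 -6 0 0 0 0;8 -3 -6 0 0 0 0;12 -4.5 -6 0 0 0 0;16 -4.5 -6 0 0 0 0;19 -4.5 -6 0 0 0 0;19 -4.5 -5 0 0 0 0;19 -4.5 -4 0 0 0 0;19 -4.5 -3 0 0 0 0;19 -4.5 -2 0 0 0 0;19 -4.5 -2 0 0 0 0"

```text
time: 4.5
eef_pos: [0.4671, -0.152, 0.0659]
eef_rot: [[-0.343, -0.935, 0.09], [-0.903, 0.355, 0.242], [-0.258, 0.002, -0.966]]
ft_force: [0.0, -0.1, 0.8]
finger_gap: 0.0003
finger_force: 0.0
```

```bash
python3 look.py p3
python3 - <<'E'
from h import *
s=load("side_p3");cv2.imwrite("pics/p3b.png",cv2.resize(s["color"][150:290,220:390,::-1],None,fx=4,fy=4,interpolation=cv2.INTER_CUBIC))
E
```

```text
4.5 rails mm [-146.3984    1.2523   32.9051] [ 0.0428 -0.1452  0.7586] 0.0003195154175603699
```

View pics/p3b.png

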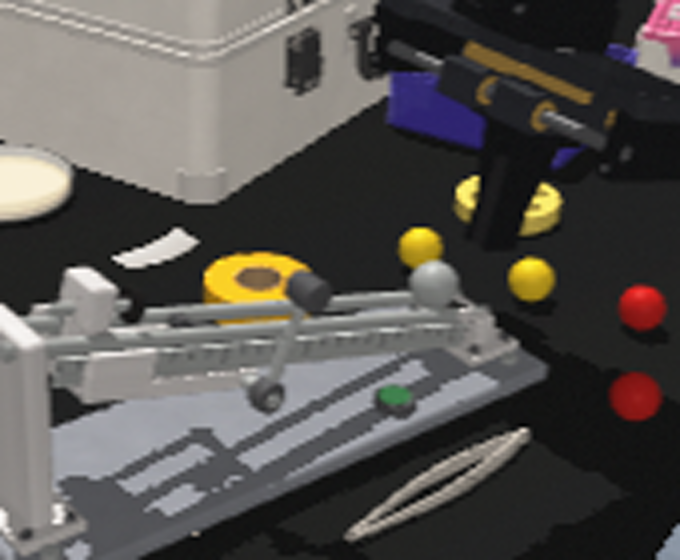

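The lever is set: the knob at (308,292) leans downhill. The finger hangs behind the ball, so I lower it and start pushing gently.

apply_moves:
  plan: "0 -0.1 0.8 0 0 0 0;0 -0.1 1.5 0 0 0 0;0 -0.1 2.2 0 0 0 0;0 -0.1 2.2 0 0 0 0;-0.2 -0.1 2.2 0 0 0 0;-0.4 -0.1 2.2 0 0 0 0;-0.6 -0.1 2.2 0 0 0 0;-0.8 -0.1 2.2 0 0 0 0;-1 -0.1 2.2 0 0 0 0;-1.2 -0.1 2.2 0 0 0 0;-1.4 -0.1 2.2 0 0 0 0;-1.6 -0.1 2.2 0 0 0 0"

```text
time: 5.8
eef_pos: [0.4759, -0.134, 0.0502]
eef_rot: [[-0.344, -0.934, 0.093], [-0.903, 0.356, 0.241], [-0.258, -0.001, -0.966]]
ft_force: [-0.7, -0.4, 0.0]
finger_gap: 0.0004
finger_force: 0.4
```

```bash
python3 look.py p4
python3 - <<'E'
from h import *
t=load("top_p3");s=load("side_p3")
for sx in(60,64,68):
  k=pose(sx-39-52*np.sin(np.radians(10)),42,-17+52*np.cos(np.radians(10)));print(sx,proj(t,k),proj(s,k))
a=t["color"][170:295,135:325,::-1].copy()
cs=[load("top_p3")["color"][170:295,135:325,::-1],load("top_p4")["color"][170:295,135:325,::-1],load("side_p4")["color"][165:290,220:410,::-1]]
o=np.vstack([np.hstack([cs[0],cs[1]]),np.hstack([cs[2],cs[2]*0])])
cv2.imwrite("pics/p4b.png",cv2.resize(o,None,fx=2.1,fy=2.1,interpolation=cv2.INTER_CUBIC))
E
```

```text
5.8 rails mm [-131.1378   -0.6003   12.6154] [-0.7086 -0.4215  0.0373] 0.0004373977434556674
60 (np.float64(217.4211774829099), np.float64(251.9879511124593)) (np.float64(298.5586377934004), np.float64(220.40491998324396))
64 (np.float64(215.2381028372152), np.float64(251.154060604365)) (np.float64(296.8939644152459), np.float64(220.50731959285162))
68 (np.float64(213.05005068034455), np.float64(250.3182687873385)) (np.float64(295.2174694823165), np.float64(220.61044638570726))
```

View pics/p4b.png

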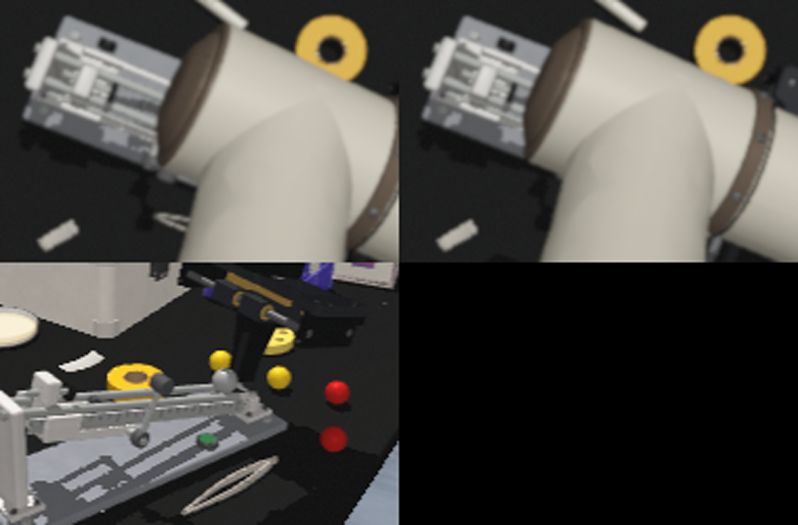

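Contact made (pad force 0.4 N). I'll lower slightly and push up steadily.

apply_moves:
  plan: "-0.3 0.05 0.3 0 0 0 0;-0.8 0.05 0.3 0 0 0 0;-1.4 0.05 0.3 0 0 0 0;-2 0.05 0.3 0 0 0 0;-2.6 0.05 0.3 0 0 0 0;-3.2 0.05 0.3 0 0 0 0;-3.8 0.05 0.3 0 0 0 0;-4.4 0.05 0.3 0 0 0 0;-5 0.05 0.3 0 0 0 0;-5.5 0.05 0.3 0 0 0 0;-6 0.05 0.3 0 0 0 0;-6.4 0.05 0.3 0 0 0 0"

```text
time: 7.1
eef_pos: [0.498, -0.075, 0.064]
eef_rot: [[-0.344, -0.934, 0.093], [-0.903, 0.356, 0.241], [-0.258, -0.001, -0.966]]
ft_force: [-1.1, -0.9, -0.3]
finger_gap: 0.0004
finger_force: 0.3
```

```bash
cat > ball.py <<'E'
from h import *
from station import r,optics
st=r.get_state();q=R.T@(st["eef_pos"]-O)*1000;print(st["time"],"rails mm",q.round(1),st["ft_force"].round(2),st["finger_force"])
s=optics.snapshot("side");print("expected ball px if touching:",np.round(proj(s,pose(q[0]+22.5,0,12.6)),1))
# bright neutral blob (ball) in the side view: Hough circle
g=cv2.cvtColor(s["color"],cv2.COLOR_RGB2GRAY)
g=cv2.resize(g[190:260,220:360],None,fx=4,fy=4,interpolation=cv2.INTER_CUBIC)
c=cv2.HoughCircles(g,cv2.HOUGH_GRADIENT,1,20,param1=80,param2=14,minRadius=20,maxRadius=32)
if c is not None:print([(round(220+a/4,1),round(190+b/4,1),round(k/4,1)) for a,b,k in c[0][:6]])
np.save("pics/last.npy",s,allow_pickle=True)
E
python3 ball.py
```

```text
7.1 rails mm [-66.7  -0.3   9.6] [-1.06 -0.9  -0.35] 0.29288487508893013
expected ball px if touching: [304.  220.4]
[(np.float32(352.9), np.float32(220.1), np.float32(5.6)), (np.float32(325.1), np.float32(212.1), np.float32(5.1)), (np.float32(338.9), np.float32(234.1), np.float32(6.4)), (np.float32(245.4), np.float32(244.4), np.float32(7.8)), (np.float32(304.4), np.float32(222.9), np.float32(6.4)), (np.float32(297.9), np.float32(224.4), np.float32(7.8))]
```

The ball is at (304.4,222.9), touching the finger as expected. I'll keep pushing.

apply_moves:
  plan: "-0.5 0 0 0 0 0 0;-1.2 0 0 0 0 0 0;-1.9 0 0 0 0 0 0;-2.6 0 0 0 0 0 0;-3.3 0 0 0 0 0 0;-4 0 0 0 0 0 0;-4.7 0 0 0 0 0 0;-5.4 0 0 0 0 0 0;-6.1 0 0 0 0 0 0;-6.7 0 0 0 0 0 0;-7.2 0 0 0 0 0 0;-7.6 0 0 0 0 0 0"

```text
time: 8.35
eef_pos: [0.5242, -0.0064, 0.0836]
eef_rot: [[-0.344, -0.934, 0.093], [-0.903, 0.356, 0.241], [-0.258, -0.001, -0.966]]
ft_force: [-0.1, -1.1, -0.2]
finger_gap: 0.0005
finger_force: 0.3
```

```bash
python3 ball.py
```

```text
8.35 rails mm [ 9.3 -0.3  9.5] [-0.08 -1.12 -0.24] 0.29036667197942734
expected ball px if touching: [273.9 222.2]
[(np.float32(352.9), np.float32(220.1), np.float32(5.6)), (np.float32(325.1), np.float32(212.1), np.float32(5.2)), (np.float32(245.4), np.float32(244.6), np.float32(7.8)), (np.float32(348.4), np.float32(201.1), np.float32(7.8)), (np.float32(337.1), np.float32(232.1), np.float32(6.8)), (np.float32(240.9), np.float32(223.1), np.float32(6.1))]
```

apply_moves:
  plan: "-0.3 0 0 0 0 0 0;-0.6 0 0 0 0 0 0;-0.9 0 0 0 0 0 0;-1.2 0 0 0 0 0 0;-1.5 0 0 0 0 0 0;-1.8 0 0 0 0 0 0;-2.1 0 0 0 0 0 0;-2.4 0 0 0 0 0 0;-2.7 0 0 0 0 0 0;-3 0 0 0 0 0 0;-3.2 0 0 0 0 0 0;-3.2 0 0 0 0 0 0"

```text
time: 9.6
eef_pos: [0.5353, 0.0224, 0.0919]
eef_rot: [[-0.344, -0.934, 0.094], [-0.903, 0.356, 0.241], [-0.259, -0.001, -0.966]]
ft_force: [-0.2, 0.2, -0.3]
finger_gap: 0.0004
finger_force: 0.0
```

```bash
python3 ball.py
python3 - <<'E'
from h import *
s=load("last");cv2.imwrite("pics/p5.png",cv2.resize(s["color"][165:275,200:350,::-1],None,fx=5,fy=5,interpolation=cv2.INTER_CUBIC))
E
```

```text
9.6 rails mm [41.2 -0.4  9.5] [-0.24  0.25 -0.3 ] 0.024405393633060157
expected ball px if touching: [260.  223.1]
[(np.float32(325.1), np.float32(212.1), np.float32(5.2)), (np.float32(260.4), np.float32(226.6), np.float32(7.8)), (np.float32(352.9), np.float32(220.1), np.float32(5.6)), (np.float32(245.9), np.float32(244.6), np.float32(7.8)), (np.float32(348.4), np.float32(201.1), np.float32(7.8)), (np.float32(230.1), np.float32(195.1), np.float32(7.6))]
```

View pics/p5.png

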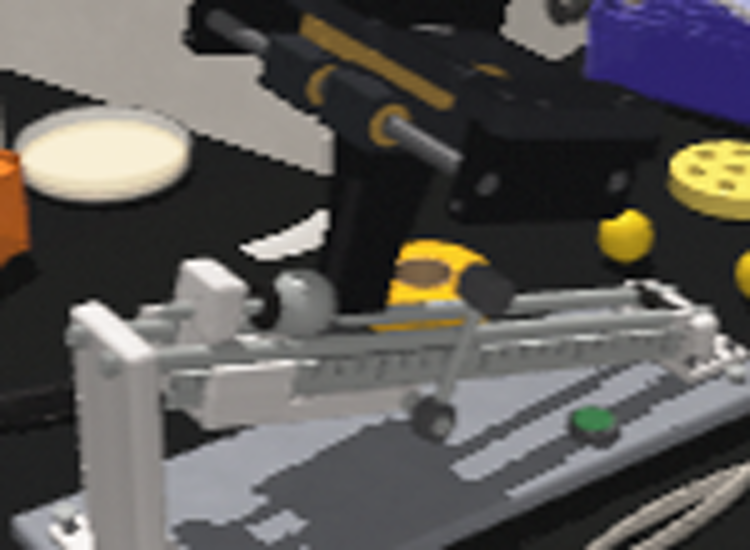

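The ball at about (305,300) lies by the buffer and the knob is still set. The finger force dropped to 0.02 N, so the ball seems to be on the catch already. I'll push 4–5 mm further, then back away slowly.

apply_moves:
  plan: "-0.15 0 0 0 0 0 0;-0.3 0 0 0 0 0 0;-0.45 0 0 0 0 0 0;-0.5 0 0 0 0 0 0;-0.5 0 0 0 0 0 0"

```text
time: 10.15
eef_pos: [0.5367, 0.0267, 0.093]
eef_rot: [[-0.344, -0.934, 0.093], [-0.903, 0.356, 0.241], [-0.258, -0.001, -0.966]]
ft_force: [-0.7, -0.3, -0.3]
finger_gap: 0.0003
finger_force: 0.3
```

```bash
python3 ball.py
```

```text
10.15 rails mm [45.8 -0.2  9.5] [-0.71 -0.28 -0.27] 0.3056093864142895
expected ball px if touching: [258.  223.2]
[(np.float32(352.9), np.float32(219.9), np.float32(5.4)), (np.float32(257.9), np.float32(226.9), np.float32(7.8)), (np.float32(324.9), np.float32(212.1), np.float32(5.2)), (np.float32(338.9), np.float32(200.1), np.float32(5.8)), (np.float32(348.4), np.float32(200.9), np.float32(7.8)), (np.float32(240.9), np.float32(222.9), np.float32(6.2))]
```

Ball against the buffer (px 257.9, pad force 0.3 N). Backing away slowly, then lifting.

apply_moves:
  plan: "0.1 0 0 0 0 0 0;0.2 0 0 0 0 0 0;0.3 0 0 0 0 0 0;0.4 0 0 0 0 0 0;0.5 0 0 0 0 0 0;0.6 0 0 0 0 0 0;0.7 0 0 0 0 0 0;0.8 0 0 0 0 0 0;1 0 0 0 0 0 0;1.2 0 0 0 0 0 0;1.4 0 0 0 0 0 0;1.4 0 0 0 0 0 0"

```text
time: 11.4
eef_pos: [0.5318, 0.0137, 0.0893]
eef_rot: [[-0.345, -0.934, 0.093], [-0.903, 0.357, 0.241], [-0.258, -0.001, -0.966]]
ft_force: [0.5, -0.4, 0.1]
finger_gap: 0.0005
finger_force: 0.0
```

```bash
python3 ball.py
python3 - <<'E'
from h import *
s=load("last");cv2.imwrite("pics/p6.png",cv2.resize(s["color"][165:275,200:350,::-1],None,fx=5,fy=5,interpolation=cv2.INTER_CUBIC))
E
```

```text
11.4 rails mm [31.5 -0.2  9.5] [ 0.51 -0.36  0.09] 0.0
expected ball px if touching: [264.3 222.8]
[(np.float32(352.9), np.float32(220.1), np.float32(5.6)), (np.float32(245.4), np.float32(244.4), np.float32(7.8)), (np.float32(325.1), np.float32(212.1), np.float32(5.2)), (np.float32(259.6), np.float32(226.6), np.float32(7.8)), (np.float32(297.1), np.float32(247.1), np.float32(6.7)), (np.float32(338.9), np.float32(200.1), np.float32(5.8))]
```

View pics/p6.png

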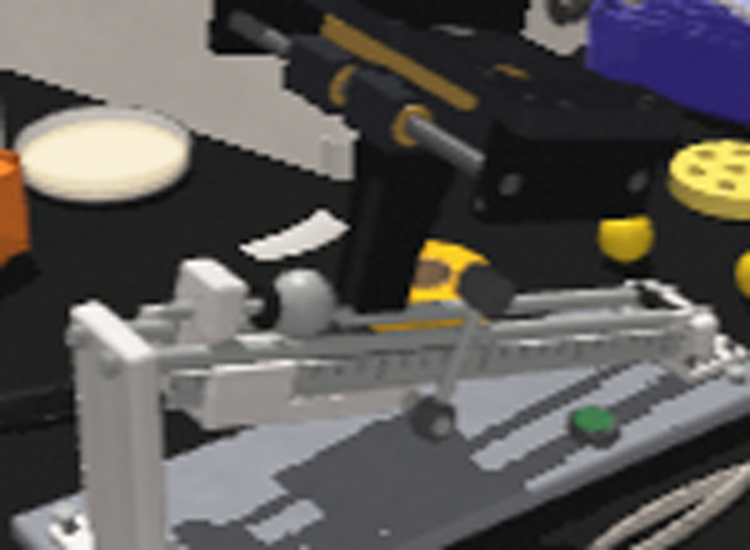

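The ball stays at about (305,302), px 259.6, with the finger clear of it, and the lever is still set. I'll raise the tool, recheck the ball and hand in.

apply_moves:
  plan: "0.5 0 -0.5 0 0 0 0;0.5 0 -2 0 0 0 0;0.5 0 -4 0 0 0 0;0.5 0 -6 0 0 0 0;0.5 0 -8 0 0 0 0;0.5 0 -8 0 0 0 0;0.5 0 -8 0 0 0 0;0.5 0 -8 0 0 0 0"

```text
time: 12.25
eef_pos: [0.5221, -0.0098, 0.1644]
eef_rot: [[-0.345, -0.934, 0.091], [-0.903, 0.357, 0.241], [-0.258, 0.001, -0.966]]
ft_force: [-0.9, -0.1, 0.5]
finger_gap: 0.0003
finger_force: 0.0
```

```bash
python3 ball.py && python3 -c "
from station import r
print(r.hand_in())"
```

```text
12.25 rails mm [26.4  0.5 88.6] [-0.92 -0.1   0.54] 0.0
expected ball px if touching: [266.6 222.7]
[(np.float32(352.6), np.float32(219.9), np.float32(5.5)), (np.float32(324.9), np.float32(212.1), np.float32(5.1)), (np.float32(260.1), np.float32(226.4), np.float32(7.6)), (np.float32(245.4), np.float32(244.4), np.float32(7.8)), (np.float32(353.1), np.float32(202.6), np.float32(7.6)), (np.float32(230.6), np.float32(195.6), np.float32(7.0))]
the job is handed in; nothing more can be done
None
```

The job is handed in at about 12 s: the lever is set, and in the last image the ball sat still by the catch with the fingers lifted clear; the hand-in call returned no verdict.

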